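# Clamp a pipe coupling under a hold-down strap

## Task

Stand the black pipe coupling upright in the round nest of the hold-down fixture. Then fasten it with the steel strap: tilt the strap, pass its oblong eye under the stud's wide T-head one end first, and lower its tail so that the strap lies level, flat on the stud's pedestal and on top of the coupling, and cannot lift off the stud. Let go of everything and leave the tape measure and the small spanner where they are.

Things in the scene. Friction and masses are not known exactly. Their poses are not given: they have to be found in the camera images.
- fixture: hold-down fixture, fixed: grey base plate 215 x 70 x 10 mm, origin at the centre of its underside, z up; its x axis points roughly back at the robot. At x = -55 mm (the end farther from the robot) a dark steel pedestal 60 (x) x 54 (y) mm, flat top at z = 76 mm, with a T-headed stud; at x = +55 mm a round aluminium nest
- pedestal_top (a point): centre of the pedestal's top face, on the stud's axis (fixture x = -55 mm, z = 76 mm), axes as the fixture's. The stud's stem, 14 mm in diameter, rises 18 mm from here to a T-head 66 (x) x 20 (y) x 8 mm centred on it (fixture z = 94 to 102 mm). The head is longer than the strap's eye: level, the strap cannot pass it
- nest (a point): centre of the nest's floor (fixture x = +55 mm, z = 10 mm). The nest's round wall has an inner diameter of 47 mm and an outer of 62 mm, and stands 20 mm above its floor
- coupling: black plastic pipe coupling standing upright on the table, 66 mm tall, roughly round: 36 mm across its x axis, 41 mm across its y axis; origin at the centre of its underside, z up. Standing in the nest, its top is level with the pedestal's top. Behind it the saw's three-armed crank juts out: its grips reach to world x = 0.51 m, at y = -0.20 to -0.36 m and 0.09 to 0.23 m high; keep clear
- strap: steel hold-down strap lying flat on the timber block, 168 (x) x 54 (y) x 6 mm, 0.3 to 0.55 kg; origin at the centre of its underside, z up. The eye is at its -x end, the rounded tail at +x; on top an orange grip fin 40 (x) x 12 (y) mm at x = +25 mm, top at z = 41 mm. Fastened, its x points along the fixture's x: eye round the stem, tail on the coupling
- eye (a point): centre of the strap's oblong eye, on its underside (strap x = -42 mm, z = 0). The eye is a through slot 56 (x) x 30 (y) mm, strap x = -70 to -14 mm, corners chamfered 5 mm; the rim beyond it at the -x end is 14 mm wide
- fin (a point): grip point in the middle of the fin's sides (strap x = +25 mm, z = 26 mm)
- tape_measure: bystander: yellow and black pocket tape measure, 36 x 74 x 64 mm, origin at the centre of its underside
- spanner_13: bystander: small combination spanner lying flat, 29 x 177 x 10 mm, origin at the centre of its underside
- block: timber packing block, fixed, 120 (x) x 64 (y) x 48 mm, on which the strap lies at first; origin at the centre of its underside

How it is judged (in metres and radians):
On the way:
1. the coupling stands upright in the nest (horizontal distance between coupling and nest below 0.01 m and z of coupling in the frame of nest below 0.004 m and angle between coupling's own z axis and vertical below 0.1 rad), for 0.2 s.
At the end, for the whole second after the job is handed in: Coupling upright (0.1 rad) on the nest floor within 10 mm of its centre; strap eye round the stem below the T-head (eye centre within 26 mm along, 13 mm across the stud axis, under 5 mm above the pedestal), strap level within 0.07 rad and resting on the coupling; all at rest (all of step 1 and x of eye in the frame of pedestal_top between -0.026 and 0.026 m and y of eye in the frame of pedestal_top between -0.013 and 0.013 m and z of eye in the frame of pedestal_top below 0.005 m and angle between strap's own z axis and vertical below 0.07 rad and contact force between strap and coupling above 0.1 N and linear speed of each of strap, coupling below 0.02 m/s); the robot touches nothing.
It fails at once if the tape measure is moved more than 30 mm (distance of tape_measure from where it was at the start of the episode above 0.03 m).
It fails at once if the small spanner is moved more than 30 mm (distance of spanner_13 from where it was at the start of the episode above 0.03 m).
It also fails if it takes over 64 s, if anything falls off the work surface, if the arm or the gripper's body presses on something with over 40 N, if the wrist force passes 120 N, or if a joint passes its speed limit or range.

## Robot

A 6-joint arm with a two-finger parallel gripper is mounted at the origin on a cart in front of the work surface, level with it; the furniture and walls round the work are solid. World frame = base frame: x ahead of the robot, y to its left, z up, the work surface at z = 0. Lengths are in m, angles in degrees, forces in N, time in s.
With the tool pointing down it reaches from about 0.4 to 0.825 m from the base axis. Payload 7 kg.
Tool frame: the origin (TCP) lies at the very end of the fingers, on their centre line; the grasp point (between the pads) lies 19 mm behind it (pinch_z is the z of the grasp point in the tool frame, in m); z points along the fingers, y is the line along which they close (so a half turn about z gives the same grasp; the last joint's range is limited). The gripper opens to 88 mm and grips with 3 to 60 N. Pads are 19 mm wide; open, the fingers measure 130 mm over their backs; the gripper's body (78 mm by 193 mm) begins 47 mm behind the grasp point.
Start: joints at [79.933, 20.546, 0.682, 0, -70.136, -16.507], TCP at [0.302, 0.604, 0.227] pointing down, gripper open.
Joint ranges: [-176.03, 176.03], [-82.01, 121.73], [-58.28, 71.71], [-173.87, 95.51], [-174.79, -0.11], [-173.66, 173.66]. Speed limits (degrees/s): [136.94, 136.94, 172.46, 180, 180, 180].

## Interface

Orientations are given as [roll, pitch, yaw] about the fixed x, y, z axes, in that order (R = Rz(yaw) Ry(pitch) Rx(roll)).
In Python, from plant import sense, camera, camera_info, job_done, regions_of, pinch_z gives the robot as it stands. The module is installed in compiled form; this text tells all that it offers.
- The arm moves only by the tool apply_moves, never from a script. Its argument "plan" is a list that holds one entry, the list of rows, each a list of 5 numbers: the shift along the tool's x, y, z in mm, then the turn about the tool's z in degrees, then the finger opening in mm, from 0 to 87.6. In form: [[[tx, ty, tz, twist, gripper], ...]]. A call has exactly 5 rows; each row shifts and turns the commanded pose from where the row before left it, along the tool's axes as they then stand; what a row does not reach is not made up. A row lasts 1/10 s, in which the tool goes at most 50 mm and 8.59 degrees, less where a joint would pass 70% of its speed; a pose out of reach is approached as far as the arm can. A call with a gripper value outside its range is refused whole. The fingers move at their own pace and stop on an object; "force" is the grip in N (left out, the last holds). Time passes only in rows, so rows that do not move let the fingers close, or fill a call up. It gives the time, the measured TCP pose, the force, the opening and the grip force at its end, in the units of the state.
- sense(): the state, without advancing time (a new reading comes with each control period).
- camera(name): name is "side" or "top"; returns the picture (480x640x3 uint8, red, green, blue); there is no depth.
- camera_info(name): a dict with "fx", "fy", "cx", "cy" (pixels), "rvec" (rotation vector, rad) and "tvec" (3), from world to camera coordinates, as OpenCV has them. Camera axes: x right, y down, z forward; pixel columns grow to the right and rows downward; lengths in m; the calibration is good to about 2 mm. A picture is of the moment at which its call begins. camera_info takes no time and is no camera call.
- job_done(): hands the job in; it is judged then, once.
Trained networks look in the newest picture that a camera, given by its name, has taken for a name from the list of things; names that differ only in an ending like _2 or _b are one class to them, and where a whole thing is asked for, a point or a joint stands for the part that bears it (a point fixed in the world has none). Each returns a list of dicts, best first, with "score" (0 to 1); they miss things now and then, are a little off and sometimes report something else, mostly with a low value. They report only what shows in the picture. A call takes as long as a camera call.
- regions_of(camera, query): "mask" (480x640 bool, what is visible of it) and "rect" ([left, top, right, bottom] in pixels, round what is visible of it).
The state is a dict: "time_s": time; "joint_pos": joint angles; "joint_velocities": joint speeds; "joint_torque": joint torques, N m; "ee_pos": TCP position; "ee_rot": TCP orientation; "contact_force": force on the tool from outside, world axes, zero at the start; "ft_torque": the same for the moment, N m; "opening": finger opening in m; "finger_force": force on a finger pad.
Only numpy, scipy, OpenCV 4.12 (cv2) and the standard library are available. Lean on these libraries where they do the work, as an engineer would, in place of code of your own. Each camera call takes 0.05 s, during which the arm holds its last target. There are 200 camera calls.

## Working session

There is one attempt and no reset: what is moved stays moved. The work goes in short steps, Python scripts to look and compute and a tool call to move; the robot and the scene stay as the last step left them, time stands still between calls to the robot, and variables do not carry over. Pictures are saved under pics/ and viewed, at most 10 in all, crops included, and the job is handed in when it is done.

Besides the shell and the picture viewer there is one more tool, called as a command line: name --argument value ..., lists and objects as JSON in quotes. apply_moves: Moves the arm, as the interface text tells. Its arguments: {"type":"object","properties":{"plan":{"type":"array","items":{"type":"array","items":{"type":"array","items":{"type":"number"}}}},"force":{"type":"number"}},"required":["plan"]}

```bash
mkdir -p pics
cat > h.py <<'E'
import numpy as np, cv2
from plant import sense, camera, camera_info, job_done, regions_of, pinch_z
def cam(n):
    i=camera_info(n); K=np.array([[i['fx'],0,i['cx']],[0,i['fy'],i['cy']],[0,0,1]],float)
    R=cv2.Rodrigues(np.array(i['rvec'],float))[0]; return K,R,np.array(i['tvec'],float).ravel()
def proj(n,P):
    K,R,t=cam(n); q=(np.atleast_2d(P)@R.T+t)@K.T; return q[:,:2]/q[:,2:]
def ray(n,uv):
    K,R,t=cam(n); d=np.linalg.inv(K)@np.array([uv[0],uv[1],1.]); return -R.T@t,R.T@d
def atz(n,uv,z):
    c,d=ray(n,uv); return c+d*(z-c[2])/d[2]
def save(n,f,box=None,s=1):
    im=camera(n)[:,:,::-1]
    if box: im=im[box[1]:box[3],box[0]:box[2]]
    im=cv2.resize(im,None,fx=s,fy=s,interpolation=cv2.INTER_CUBIC); cv2.imwrite('pics/'+f,im); return im
E
python3 - <<'E'
from h import *
print(pinch_z, sense())
for n in ['side','top']:
    save(n,n+'0.png'); K,R,t=cam(n); print(n,K[0,0],-R.T@t,R[2])
    for q in ['fixture','coupling','strap','tape_measure','spanner_13','block']:
        r=regions_of(n,q)
        for d in r[:2]:
            m=d['mask']; print(q,round(d['score'],2),d['rect'],cv2.minAreaRect(np.argwhere(m)[:,::-1].astype(np.float32)))
E
```

```text
-0.0188 {'time_s': 0.0, 'joint_pos': array([ 7.99339438e+01,  2.05919643e+01,  6.35871984e-01, -2.05694148e-02,
       -7.01355852e+01, -1.65067238e+01]), 'joint_velocities': array([ 0.00899981,  0.08537269,  0.0004138 , -0.09824697, -0.08989419,
        0.00963364]), 'joint_torque': array([-1.54633934e-03, -5.82724714e+01,  2.93052953e+01,  6.99731693e+00,
        6.71006273e-03, -1.73979934e-04]), 'ee_pos': array([0.30175847, 0.60326722, 0.22563124]), 'ee_rot': array([ 1.79906606e+02, -7.51098759e-03, -2.65797788e+01]), 'contact_force': array([-0.88120135,  0.01893231, -0.18188558]), 'ft_torque': array([-0.00561174,  0.01070289,  0.03863106]), 'finger_force': 0.0, 'opening': 0.08781692694474375}
side 524.5974425980253 [ 0.25981745 -1.15609108  0.81388349] [ 0.20709663  0.77345821 -0.59906041]
fixture 0.7 [246.6, 168.8, 325.4, 212.6] ((281.15576171875, 190.71310424804688), (39.292510986328125, 77.1364517211914), 84.80557250976562)
fixture 0.26 [258.7, 217.1, 323.9, 240.5] ((292.54266357421875, 225.88412475585938), (20.65069580078125, 66.47978973388672), 83.6598129272461)
coupling 0.
[... 1306 characters left out ...]
ure 0.64 [127.6, 185.3, 175.7, 299.4] ((147.85385131835938, 241.6692352294922), (46.26495361328125, 109.02652740478516), 7.125016689300537)
spanner_13 0.91 [433.5, 246.0, 517.5, 274.6] ((476.6521301269531, 258.0237121582031), (87.06591033935547, 14.448965072631836), 8.857958793640137)
spanner_13 0.74 [346.8, 269.8, 369.2, 288.3] ((356.2500305175781, 280.2500305175781), (20.50609588623047, 18.384775161743164), 45.0)
block 0.64 [242.9, 215.0, 274.3, 283.7] ((256.192626953125, 248.38113403320312), (29.424118041992188, 63.55610275268555), 5.19442892074585)
block 0.27 [233.9, 202.3, 265.8, 297.2] ((249.26144409179688, 249.84010314941406), (29.99500846862793, 90.83998107910156), 4.085616588592529)
```

Run:
```python
from h import *
save('top','top1.png',(90,140,390,340),2.6)
save('side','side1.png',(210,120,410,270),4)
```

```text
(no output)
```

View pics/top1.png

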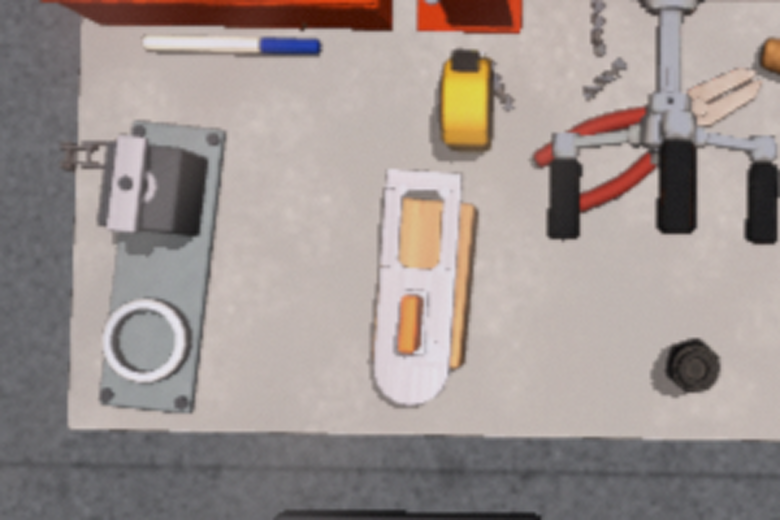

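View pics/side1.png

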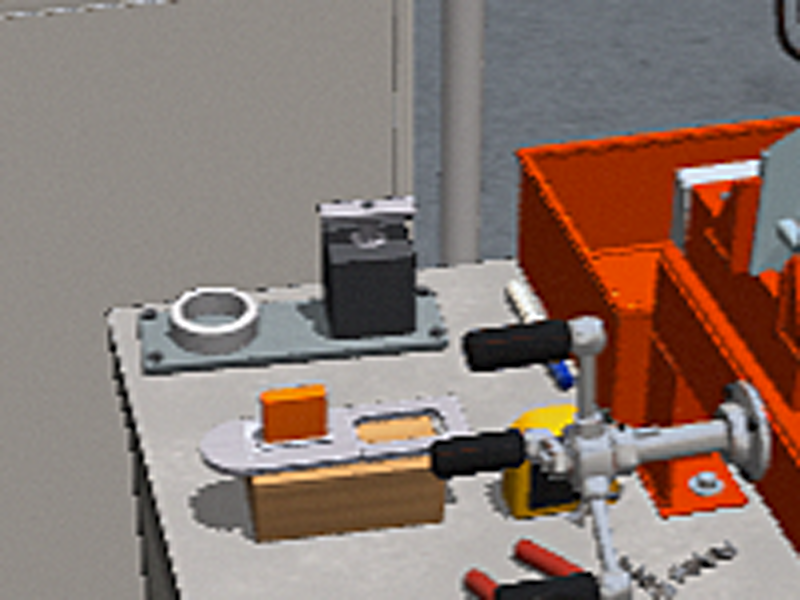

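View pics/side0.png

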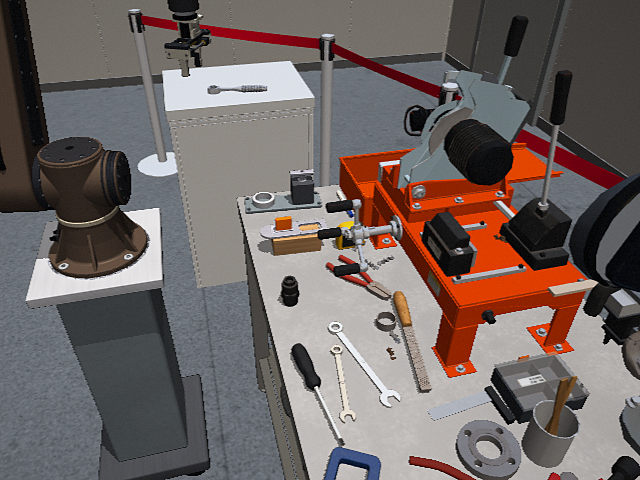

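```bash
cat > fit.py <<'E'
from h import *
from scipy.optimize import least_squares
T=lambda u,v:('top',90+u/2.6-.3,140+v/2.6-.3)
S=lambda u,v:('side',210+u/4-.4,120+v/4-.4)
def fit(pts,z0,x0,show=''):
    def f(p):
        c,s=np.cos(p[2]),np.sin(p[2]); e=[]
        for (n,u,v),(x,y,z) in pts:
            q=proj(n,[p[0]+c*x-s*y,p[1]+s*x+c*y,z0+z])[0]; e+=[q[0]-u,q[1]-v]
        return np.array(e)
    r=least_squares(f,x0,loss='soft_l1'); print(show,r.x[:2].round(4),np.degrees(r.x[2]).round(2)); print(f(r.x).reshape(-1,2).round(1).tolist()); return r.x
E
python3 - <<'E'
from fit import *
# fixture x toward robot: yaw ~180. fixture y -> world -y (image right)
F=[(T(133,120),(-.1075,-.035,.01)),(T(226,130),(-.1075,.035,.01)),(T(190,412),(.1075,.035,.01)),(T(98,404),(.1075,-.035,.01)),
(T(145,340),(.055,0,.03)),(T(120,137),(-.088,-.010,.102)),(T(147,138),(-.088,.010,.102)),(T(138,231),(-.022,.010,.102)),(T(107,229),(-.022,-.010,.102)),
(S(147,372),(.1075,.035,.01)),(S(447,347),(-.1075,.035,.01)),(S(320,208),(-.022,.010,.102)),(S(414,204),(-.088,.01,.102))]
fit(F,0,[.5,.2,np.pi],'fixture')
St=[(T(386,170),(-.084,-.027,.006)),(T(463,172),(-.084,.027,.006)),(T(412,406),(.084,0,.006)),
(T(398,230),(-.042,-.015,.006)),(T(443,230),(-.042,.015,.006)),(T(398,325),(.025,-.006,.041)),(T(423,325),(.025,.006,.041)),(T(411,293),(.005,0,.041)),(T(411,355),(.045,0,.041)),
(S(264,443),(.045,.006,.006)),(S(262,395),(.045,.006,.041)),(S(326,388),(.005,.006,.041))]
fit(St,.048,[.45,0,np.pi],'strap')
B=[(S(258,541),(.06,.032,0)),(S(442,520),(-.06,.032,0)),(T(477,203),(-.06,.032,.048)),(T(460,369),(.06,.032,.048))]
fit(B,0,[.45,0,np.pi],'block')
for n in('top','side'):
    camera(n); r=regions_of(n,'coupling')[0]; m=np.argwhere(r['mask'])[:,::-1]; print(r['score'],m.mean(0), atz(n,m.mean(0),.05 if n=='top' else .036), r['rect'])
print(atz('top',(90+694/2.6,140+365/2.6),.066))
save('top','c.png',(310,240,400,310),8)
E
```

```text
fixture [0.4892 0.0884] 174.92
[[0.1, -0.5], [0.0, -0.5], [0.7, 0.8], [0.1, 0.1], [-0.2, 0.0], [-0.4, -1.5], [0.5, -0.7], [-0.6, 0.6], [-0.0, 0.2], [-1.7, -0.9], [-0.0, -1.1], [-0.3, 2.9], [0.1, 2.1]]
strap [ 0.4764 -0.1086] 178.58
[[0.1, -0.3], [-0.6, 0.2], [0.1, -0.2], [0.8, -0.7], [-0.4, 0.0], [1.2, -0.5], [-1.7, -0.2], [0.1, 0.7], [-1.0, -0.7], [-0.7, 2.1], [-0.8, 2.4], [-0.7, 2.1]]
block [ 0.4816 -0.1115] 175.53
[[-1.2, 1.6], [0.2, 1.9], [-0.4, -0.3], [-0.3, -0.4]]
0.65 [355.85230769 280.15076923] [ 0.42429071 -0.30603107  0.05      ] [345.8, 271.1, 368.2, 287.2]
0.89 [289.37214137 291.1995842 ] [ 0.4241499  -0.31329783  0.036     ] [283.3, 276.2, 297.7, 307.5]
[ 0.42484293 -0.30656233  0.066     ]
```

View pics/c.png

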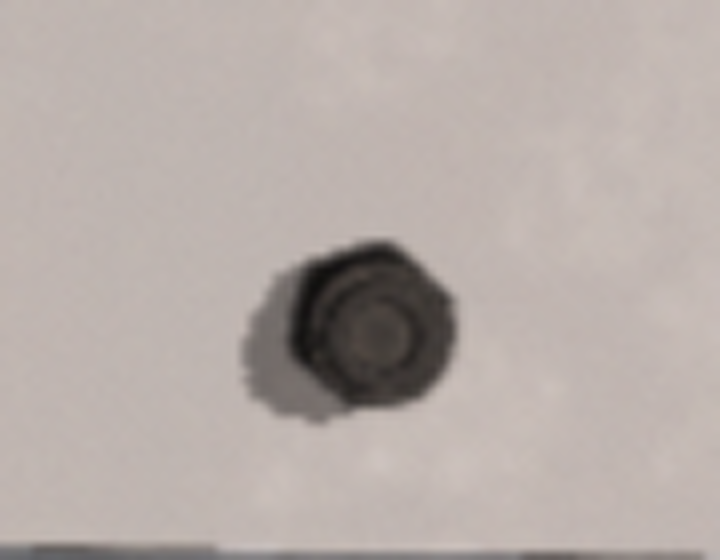

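apply_moves --plan '[[[40,27,0,-6.6,87],[37,31,0,-6.6,87],[33,35,0,-6.6,87],[29,39,0,-6.6,87],[24,42,0,0,87]]]'

```text
time_s: 1.55
ee_pos: [0.4226, 0.3923, 0.2268]
ee_rot: [-180.0, -0.0, 0.1]
contact_force: [0.1, -0.4, -0.3]
opening: 0.0868
finger_force: 0.0
```

Run:
```python
from h import *
P=np.array([[.424,-.307,.066],[.424,-.307,0]])
for n in('side','top'): print(n,proj(n,P))
save('side','c2.png',(260,260,320,320),10)
```

```text
side [[288.36358146 279.03109216]
 [289.08774213 301.29903634]]
top [[357.15424563 280.84919033]
 [354.07860075 278.76354625]]
```

View pics/c2.png

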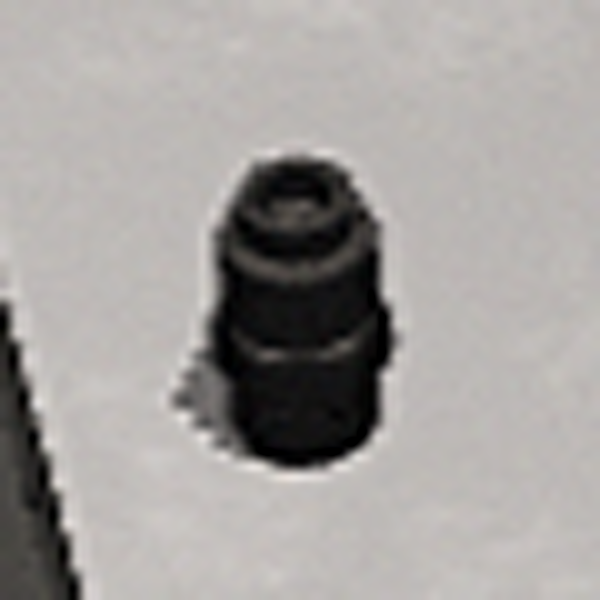

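apply_moves --plan '[[[0,48,0,0,87],[0,48,0,0,87],[0,48,0,0,87],[0,48,0,0,87],[0,48,0,0,87]]]'

```text
time_s: 2.1
ee_pos: [0.4208, 0.1522, 0.2269]
ee_rot: [-180.0, -0.0, -0.2]
contact_force: [0.7, 0.4, 0.4]
opening: 0.0871
finger_force: 0.0
```

apply_moves --plan '[[[0,48,0,0,87],[0,48,0,0,87],[0,48,0,0,87],[0,48,0,0,87],[0,48,0,0,87]]]'

```text
time_s: 2.6
ee_pos: [0.4202, -0.0878, 0.2272]
ee_rot: [-180.0, -0.1, -0.1]
contact_force: [1.9, -0.1, 0.2]
opening: 0.0871
finger_force: 0.0
```

apply_moves --plan '[[[0,48,0,0,87],[0,48,0,0,87],[0,48,0,0,87],[0,48,0,0,87],[2,28,0,0,87]]]'

```text
time_s: 3.1
ee_pos: [0.4213, -0.309, 0.2266]
ee_rot: [180.0, -0.0, -0.3]
contact_force: [0.9, 0.6, -0.0]
opening: 0.0873
finger_force: 0.0
```

apply_moves --plan '[[[2,0,45,0,87],[2,0,45,0,87],[0,0,45,0,87],[0,0,45,0,87],[0,0,20,0,87]]]' --force 20

```text
time_s: 3.6
ee_pos: [0.4235, -0.3054, 0.023]
ee_rot: [-179.9, 0.3, -0.2]
contact_force: [-0.4, 0.2, 1.2]
opening: 0.0869
finger_force: 0.0
```

Run:
```python
from h import *
print(sense()['ee_pos'],proj('side',sense()['ee_pos']))
save('side','g.png',(245,220,345,320),6)
```

```text
[ 0.42349428 -0.30537249  0.02296891] [[288.46358612 293.27675662]]
```

View pics/g.png

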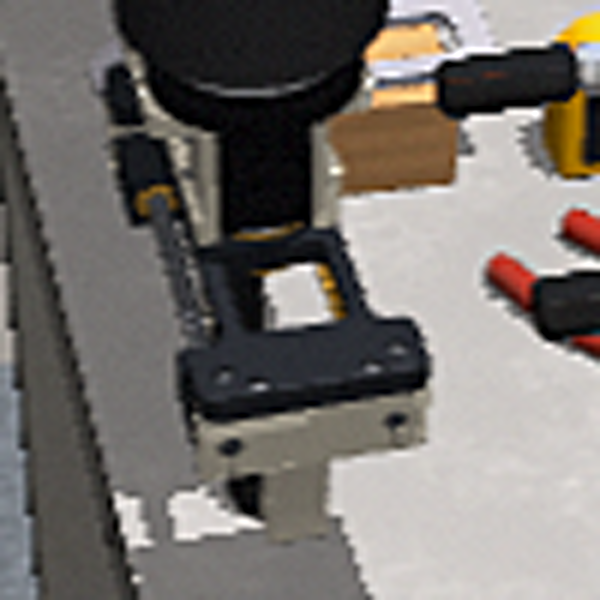

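Run:
```python
from h import *
p=sense()['ee_pos']
for w in(-.0095,.0095):
    for dy in(-.0435,-.065): print(w,dy,proj('side',p+[w,dy,0]))
```

```text
-0.0095 -0.0435 [[288.02107085 307.80065243]]
-0.0095 -0.065 [[290.15070357 314.6711549 ]]
0.0095 -0.0435 [[296.6161139  306.29382651]]
0.0095 -0.065 [[298.86604389 313.11775525]]
```

apply_moves --plan '[[[0,0,-3,0,20],[0,0,0,0,20],[0,0,0,0,20],[0,0,0,0,20],[0,0,0,0,20]]]' --force 20

```text
time_s: 4.15
ee_pos: [0.4264, -0.3062, 0.0306]
ee_rot: [180.0, -0.1, -0.2]
contact_force: [0.2, -0.1, 0.4]
opening: 0.0522
finger_force: 0.0
```

apply_moves --plan '[[[0,0,0,0,20],[0,0,0,0,20],[0,0,0,0,20],[0,0,0,0,20],[0,0,0,0,20]]]'

```text
time_s: 4.65
ee_pos: [0.4263, -0.3063, 0.03]
ee_rot: [180.0, -0.0, -0.2]
contact_force: [0.7, -1.2, 5.5]
opening: 0.0362
finger_force: 20.1
```

apply_moves --plan '[[[0,0,-5,0,20],[0,0,-15,0,20],[0,0,-20,0,20],[0,0,-30,0,20],[0,0,-30,0,20]]]'

```text
time_s: 5.15
ee_pos: [0.4247, -0.3055, 0.1298]
ee_rot: [-179.9, 0.1, -0.2]
contact_force: [2.3, 0.4, -2.8]
opening: 0.0362
finger_force: 20.0
```

apply_moves --plan '[[[0,-30,-15,0,20],[0,-45,-10,0,20],[0,-45,0,0,20],[2,-45,0,0,20],[2,-45,0,0,20]]]'

```text
time_s: 5.65
ee_pos: [0.4294, -0.0944, 0.1545]
ee_rot: [-180.0, 0.0, -0.2]
contact_force: [1.4, 0.0, -0.9]
opening: 0.0362
finger_force: 20.0
```

apply_moves --plan '[[[2,-45,0,0,20],[2,-45,0,0,20],[2,-45,0,0,20],[0,-35,0,0,20],[0,-19,0,0,20]]]'

```text
time_s: 6.15
ee_pos: [0.4363, 0.0953, 0.1544]
ee_rot: [-180.0, 0.0, -0.1]
contact_force: [0.4, -0.6, -1.8]
opening: 0.0364
finger_force: 20.0
```

apply_moves --plan '[[[0,0,30,0,20],[0,0,30,0,20],[0,0,10,0,20],[0,0,0,0,20],[0,0,0,0,20]]]'

```text
time_s: 6.65
ee_pos: [0.4375, 0.093, 0.0853]
ee_rot: [180.0, -0.0, -0.2]
contact_force: [-0.5, -0.6, -1.9]
opening: 0.0364
finger_force: 20.0
```

Run:
```python
from h import *
from fit import T
print(sense()['ee_pos'],sense()['ee_rot'])
print('nest',proj('side',[.4344,.0933,.03]))
im=save('side','n.png',(225,140,305,200),8)
t=save('top','n2.png',(90,190,210,310),5)
cv2.imwrite('pics/n3.png',np.hstack([cv2.resize(im,(440,330)),cv2.resize(t,(330,330))]))
```

```text
[0.43745826 0.09295044 0.08530263] [ 1.79991689e+02 -1.72281175e-02 -1.71625551e-01]
nest [[262.21476204 197.36089767]]
```

View pics/n3.png

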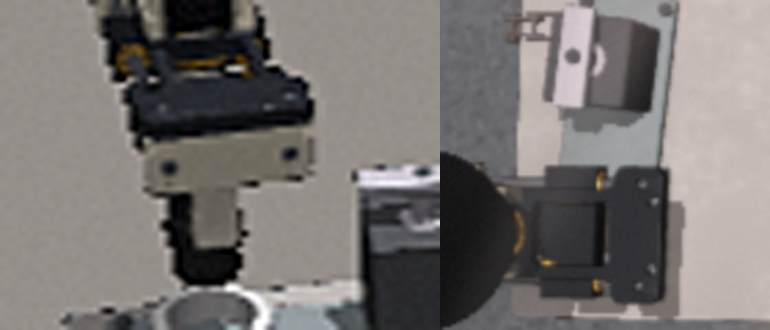

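apply_moves --plan '[[[1,0,12,0,20],[0,0,10,0,20],[0,0,8,0,20],[0,0,5,0,20],[0,0,0,0,20]]]'

```text
time_s: 7.25
ee_pos: [0.4376, 0.0926, 0.049]
ee_rot: [180.0, 0.1, -0.2]
contact_force: [0.1, 0.5, -1.0]
opening: 0.0364
finger_force: 20.0
```

apply_moves --plan '[[[0,0,4,0,20],[0,0,3,0,20],[0,0,2,0,20],[0,0,0,0,20],[0,0,0,0,20]]]'

```text
time_s: 7.75
ee_pos: [0.4381, 0.0929, 0.0406]
ee_rot: [180.0, -0.0, -0.2]
contact_force: [-1.1, -0.3, -1.8]
opening: 0.0368
finger_force: 20.0
```

apply_moves --plan '[[[0,0,0,0,80],[0,0,0,0,80],[0,0,0,0,80],[0,0,0,0,80],[0,0,-10,0,80]]]'

```text
time_s: 8.25
ee_pos: [0.4373, 0.0924, 0.0501]
ee_rot: [179.9, 0.1, -0.2]
contact_force: [1.0, 0.7, -0.4]
opening: 0.0705
finger_force: 0.0
```

apply_moves --plan '[[[0,0,-30,0,80],[0,0,-45,0,80],[0,20,-35,0,60],[0,45,0,0.6,60],[0,45,0,0.6,60]]]'

```text
time_s: 8.75
ee_pos: [0.438, -0.0175, 0.163]
ee_rot: [-179.9, -0.2, -1.3]
contact_force: [0.5, -1.1, -0.5]
opening: 0.0628
finger_force: 0.0
```

apply_moves --plan '[[[1,45,0,0,60],[2,35,0,0,60],[1,11,0,0,60],[0,0,0,0,60],[0,0,0,0,60]]]'

```text
time_s: 9.25
ee_pos: [0.439, -0.108, 0.1609]
ee_rot: [-180.0, -0.0, -1.4]
contact_force: [-0.1, -0.3, 0.6]
opening: 0.0599
finger_force: 0.0
```

Run:
```python
from h import *
print(sense()['ee_pos'],sense()['ee_rot'],sense()['opening'])
print('nest',proj('top',[[.4344,.0933,.03],[.4344,.0933,.076]]))
camera('top');r=regions_of('top','coupling')
for d in r[:3]: print(d['score'],d['rect'],np.argwhere(d['mask'])[:,::-1].mean(0))
t=save('top','p.png',(90,180,290,310),4)
```

```text
[ 0.43903196 -0.1079995   0.16091426] [-1.79992073e+02 -1.83542907e-02 -1.42030974e+00] 0.059921916597642566
nest [[145.22059068 270.52058732]
 [136.47120862 271.5668442 ]]
```

View pics/p.png

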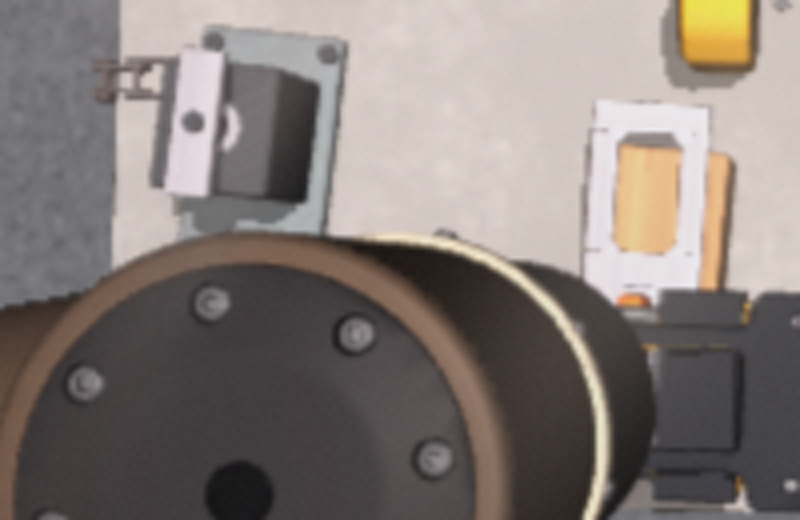

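apply_moves --plan '[[[3,0,30,0,60],[0,0,30,0,60],[0,0,30,0,60],[0,0,12,0,60],[0,0,0,0,60]]]'

```text
time_s: 9.9
ee_pos: [0.4407, -0.1076, 0.0569]
ee_rot: [180.0, 0.2, -1.3]
contact_force: [0.1, -0.2, 0.7]
opening: 0.06
finger_force: 0.0
```

Run:
```python
from h import *
print(sense()['ee_pos'],sense()['contact_force'])
print('coupling expected top/centre',proj('side',[[.4344,.0933,.076],[.4344,.0933,.05],[.4344-.018,.0933,.05],[.4344+.018,.0933,.05]]))
camera('side')
for d in regions_of('side','coupling')[:2]: print(d['score'],d['rect'],np.argwhere(d['mask'])[:,::-1].mean(0))
```

```text
[ 0.44072062 -0.10761711  0.05692385] [ 0.08788    -0.1994441   0.74544734]
coupling expected top/centre [[261.30424064 183.14330771]
 [261.82310614 191.24527754]
 [255.40965875 192.05955301]
 [268.20388938 190.43514923]]
0.29 [262.3, 214.6, 327.1, 240.4] [291.83606557 229.95446266]
```

apply_moves --plan '[[[0,0,0,0,5],[0,0,0,0,5],[0,0,0,0,5],[0,0,0,0,5],[0,0,0,0,5]]]' --force 5

```text
time_s: 10.5
ee_pos: [0.4421, -0.1083, 0.0588]
ee_rot: [-180.0, -0.0, -1.4]
contact_force: [-0.5, 0.2, 0.8]
opening: 0.0258
finger_force: 0.0
```

apply_moves --plan '[[[0,0,0,0,5],[0,0,0,0,5],[0,0,0,0,5],[0,0,0,0,5],[0,0,0,0,5]]]' --force 5

```text
time_s: 11.0
ee_pos: [0.442, -0.1083, 0.0586]
ee_rot: [180.0, 0.0, -1.4]
contact_force: [-0.9, 0.0, 1.3]
opening: 0.0121
finger_force: 5.0
```

apply_moves --plan '[[[0,0,-4,0,5],[0,0,-6,0,5],[0,0,-8,0,5],[0,0,-9,0,5],[0,0,-9,0,5]]]' --force 5

```text
time_s: 11.5
ee_pos: [0.442, -0.1082, 0.0955]
ee_rot: [-180.0, -0.0, -1.4]
contact_force: [-0.2, -0.2, -5.2]
opening: 0.012
finger_force: 5.0
```

```bash
cat >> h.py <<'E'
from scipy.spatial.transform import Rotation as Rn
def strap_pts(th,gx,zg,P,yaw):
    "strap outline points (world) at tilt th deg (tail up), gripped at strap (gx,0,zg), grasp point P"
    p=np.array([[-.084,-.027,0],[-.084,.027,0],[-.084,.027,.006],[-.084,-.027,.006],[.05,.027,0],[.05,-.027,0],[.05,.027,.006],[.05,-.027,.006],[.084,0,0],[.084,0,.006],[.074,.017,0],[.074,-.017,0],[.074,.017,.006],[.074,-.017,.006]])
    p=(p-[gx,0,zg])@Rn.from_euler('y',-th,degrees=True).as_matrix().T
    return p@Rn.from_euler('z',yaw,degrees=True).as_matrix().T+P
def tilt(gx=.034,zg=.030,shift=(1,-2)):
    s=sense(); P=s['ee_pos']+[0,0,.0188]; yaw=180+s['ee_rot'][2]
    camera('side'); R=regions_of('side','strap'); d=R[0]; m=d['mask'].astype(np.uint8)
    best=[]
    for th in np.arange(-10,60,1.):
        h=np.zeros((480,640),np.uint8); q=proj('side',strap_pts(th,gx,zg,P,yaw))+shift
        cv2.fillConvexPoly(h,cv2.convexHull(q.astype(np.float32)).astype(np.int32),1)
        cols=np.s_[:, 0:640]; best.append(((h&m)[cols].sum()/(h|m)[cols].sum(),th))
    best.sort(reverse=True); print('score',d['score'],d['rect'],'tilt',[(round(a,2),b) for a,b in best[:4]]); return m
E
python3 - <<'E'
from h import *
print(sense()['ee_pos'],sense()['contact_force'],sense()['ft_torque'])
tilt()
save('side','t.png',(220,150,360,270),5)
E
```

```text
[ 0.4420335  -0.10822356  0.09545696] [-0.19457619 -0.16283845 -5.20677277] [-0.07211725 -0.0105953  -0.03239791]
score 0.65 [260.1, 209.7, 321.2, 235.1] tilt [(np.float64(0.68), np.float64(22.0)), (np.float64(0.66), np.float64(20.0)), (np.float64(0.66), np.float64(21.0)), (np.float64(0.64), np.float64(23.0))]
```

apply_moves --plan '[[[0,0,0,0,5],[0,0,0,0,5],[0,0,-5,0,5],[0,0,-20,0,5],[0,0,-25,0,5]]]' --force 50

```text
time_s: 12.15
ee_pos: [0.4403, -0.1084, 0.1438]
ee_rot: [180.0, 0.3, -1.4]
contact_force: [0.6, 1.1, -5.3]
opening: 0.0117
finger_force: 50.0
```

apply_moves --plan '[[[0,0,-25,0,5],[0,0,-20,0,5],[0,0,-10,0,5],[0,0,0,0,5],[0,0,0,0,5]]]' --force 50

```text
time_s: 12.65
ee_pos: [0.4412, -0.1081, 0.1985]
ee_rot: [-180.0, 0.1, -1.4]
contact_force: [0.0, 0.0, -5.1]
opening: 0.0117
finger_force: 50.0
```

Run:
```python
from h import *
print(sense()['ee_pos'],sense()['contact_force'],sense()['ft_torque'])
m=tilt()
im=save('side','t2.png',(210,110,350,215),5)
s=sense(); P=s['ee_pos']+[0,0,.0188]
for th,c in((22,(0,0,255)),):
    q=proj('side',strap_pts(th,.034,.03,P,180+s['ee_rot'][2]))+(1,-2)
    cv2.polylines(im,[cv2.convexHull(((q-[210,110])*5+2).astype(np.int32))],1,c)
cv2.imwrite('pics/t3.png',im)
```

```text
[ 0.44120513 -0.10813824  0.19845512] [ 0.0301633   0.03151597 -5.11007676] [-0.03265169  0.12689004  0.0045638 ]
score 0.93 [256.9, 172.0, 321.7, 198.0] tilt [(np.float64(0.63), np.float64(22.0)), (np.float64(0.62), np.float64(21.0)), (np.float64(0.61), np.float64(20.0)), (np.float64(0.61), np.float64(23.0))]
```

View pics/t3.png

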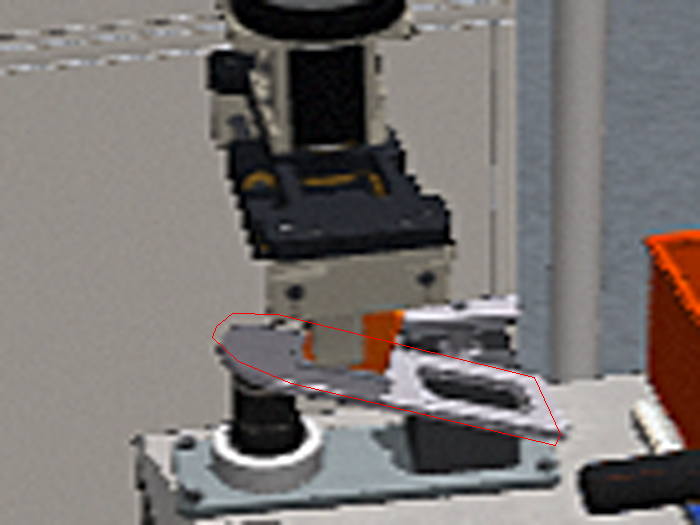

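Run:
```python
from h import *
from scipy.optimize import least_squares
s=sense(); P=s['ee_pos']+[0,0,.0188]
uv=np.array([[570,428],[525,362],[218,348],[396,322],[388,374],[418,378],[527,404]])/5+[210,110]-.4
p=np.array([[-.084,.027,.003],[-.084,-.027,.006],[.084,.0,.003],[.005,.006,.041],[.005,.006,.006],[-.014,0,.006],[-.07,0,.006]])
def f(a):
    q=(p-[a[1],0,a[2]])@Rn.from_euler('y',-a[0],degrees=True).as_matrix().T
    q=q@Rn.from_euler('z',180-1.4,degrees=True).as_matrix().T+P
    return (proj('side',q)+[.8,-2.2]-uv).ravel()
for fixed in (0,1):
    r=least_squares(f if not fixed else (lambda b:f([b[0],b[1],.03])),[20,.034,.03],loss='soft_l1',x_scale=[1,.01,.01]); print(r.x.round(4)); print(f(r.x if not fixed else [r.x[0],r.x[1],.03]).reshape(-1,2).round(1).tolist())
```

```text
[16.9031  0.0345  0.0354]
[[-0.6, 0.7], [3.5, 1.3], [-0.7, 0.6], [1.1, -2.1], [-1.2, 0.5], [-0.0, -0.4], [0.3, -2.3]]
[19.3471  0.0351  0.03  ]
[[-0.8, 0.5], [3.3, 1.2], [-0.2, -2.3], [2.0, -3.6], [-0.9, -1.0], [0.2, -1.7], [0.2, -2.6]]
```

apply_moves --plan '[[[3,-15,0,0,5],[10,-35,0,0,5],[10,-40,0,0,5],[10,-40,0,0,5],[9,-35,0,1,5]]]'

```text
time_s: 13.3
ee_pos: [0.4879, 0.0574, 0.1988]
ee_rot: [180.0, 0.1, -2.4]
contact_force: [-0.2, -0.1, -4.8]
opening: 0.0119
finger_force: 50.0
```

apply_moves --plan '[[[4,-22,0,1.4,5],[2,-10,0,1.3,5],[0,0,0,0,5],[0,0,0,0,5],[0,0,0,0,5]]]'

```text
time_s: 13.8
ee_pos: [0.4951, 0.0867, 0.1991]
ee_rot: [180.0, 0.0, -5.1]
contact_force: [-0.5, -0.0, -4.5]
opening: 0.012
finger_force: 50.0
```

```bash
cat > st.py <<'E'
from h import *
ped=np.array([.5440,.0835]); yw=np.radians(174.92)
s=sense(); d=s['ee_pos'][:2]-ped
print(s['time_s'],s['ee_pos'].round(4),s['ee_rot'].round(2),'F',s['contact_force'].round(1),'M',s['ft_torque'].round(2),s['opening'].round(4))
print('fixture X,Y of tcp mm',1e3*(d@[np.cos(yw),np.sin(yw)]),1e3*(d@[-np.sin(yw),np.cos(yw)]))
E
python3 st.py
python3 - <<'E'
from h import *
save('top','e.png'); 
for q in ('strap','fixture','eye'):
    for d in regions_of('top',q)[:2]: print(q,d['score'],d['rect'],np.argwhere(d['mask'])[:,::-1].mean(0))
E
```

```text
strap 0.59 [96.6, 171.0, 148.3, 273.4] [125.82395644 204.83575318]
eye 0.63 [101.5, 171.2, 146.6, 267.9] [125.59504132 203.87786961]Traceback (most recent call last):
  File "st.py", line 4, in <module>
    print(s['time_s'],s['ee_pos'].round(4),s['ee_rot'].round(2),'F',s['contact_force'].round(1),'M',s['ft_torque'].round(2),s['opening'].round(4))
                                                                                                                            ^^^^^^^^^^^^^^^^^^
AttributeError: 'float' object has no attribute 'round'
```

```bash
sed -i "s/,s\['opening'\].round(4)//" st.py; python3 st.py
python3 - <<'E'
from h import *
s=sense(); P=s['ee_pos']+[0,0,.0188]
for th in (16,18,20): print(th,proj('top',strap_pts(th,.0345,.032,P,180+s['ee_rot'][2])[:6]).round(1).tolist())
camera('top'); m=regions_of('top','strap')[0]['mask']
for v in range(172,200,4):
    u=np.where(m[v])[0]; print(v,u.min() if len(u) else None,u.max() if len(u) else None,len(u))
E
```

```text
14.0 [0.4954 0.0868 0.1996] [-180.     -0.     -5.11] F [ 0.2  0.  -4.1] M [-0.01  0.04  0.03]
fixture X,Y of tcp mm 48.66122811244249 0.9934462217764204
16 [[116.0, 171.9], [148.4, 175.4], [147.4, 173.9], [114.7, 170.3], [130.5, 252.8], [96.2, 249.1]]
18 [[116.7, 173.6], [149.0, 177.1], [148.0, 175.5], [115.4, 171.9], [130.2, 253.4], [95.9, 249.7]]
20 [[117.3, 175.3], [149.5, 178.8], [148.5, 177.1], [116.1, 173.6], [130.0, 253.9], [95.6, 250.2]]
172 117 119 3
176 114 147 34
180 113 146 34
184 111 146 19
188 111 144 17
192 109 143 17
196 109 142 16
```

apply_moves --plan '[[[-2,-1,5,0,5],[0,0,15,0,5],[0,0,20,0,5],[0,0,14,0,5],[0,0,5,0,5]]]'

```text
time_s: 14.6
ee_pos: [0.4925, 0.0881, 0.1389]
ee_rot: [179.9, 0.1, -5.1]
contact_force: [0.2, 0.1, -4.3]
opening: 0.0114
finger_force: 50.0
```

apply_moves --plan '[[[0,0,2,0,5],[0,0,2,0,5],[0,0,1,0,5],[0,0,0,0,5],[0,0,0,0,5]]]'

```text
time_s: 15.1
ee_pos: [0.4938, 0.0886, 0.136]
ee_rot: [-180.0, -0.0, -5.1]
contact_force: [-0.4, 0.2, -5.7]
opening: 0.0117
finger_force: 50.0
```

apply_moves --plan '[[[0,0,1,0,5],[0,0,1,0,5],[0,0,1,0,5],[0,0,1,0,5],[0,0,0,0,5]]]'

```text
time_s: 15.6
ee_pos: [0.4935, 0.0885, 0.1314]
ee_rot: [180.0, 0.0, -5.1]
contact_force: [0.1, -0.3, -4.4]
opening: 0.0115
finger_force: 50.0
```

apply_moves --plan '[[[0,0,1,0,5],[0,0,1,0,5],[0,0,0,0,5],[0,0,0,0,5],[0,0,0,0,5]]]'

```text
time_s: 16.1
ee_pos: [0.4937, 0.0886, 0.1297]
ee_rot: [-180.0, -0.0, -5.1]
contact_force: [0.5, 0.4, -2.8]
opening: 0.0115
finger_force: 50.0
```

apply_moves --plan '[[[0,0,0.5,0,5],[0,0,0.5,0,5],[0,0,0,0,5],[0,0,0,0,5],[0,0,0,0,5]]]'

```text
time_s: 16.6
ee_pos: [0.4937, 0.0886, 0.1293]
ee_rot: [-180.0, -0.0, -5.1]
contact_force: [-4.7, 0.5, 6.5]
opening: 0.0116
finger_force: 50.0
```

```bash
python3 st.py
```

```text
16.6 [0.4937 0.0886 0.1293] [-1.7999e+02 -3.0000e-02 -5.0600e+00] F [-4.7  0.5  6.5] M [-0.    1.61 -0.01]
fixture X,Y of tcp mm 50.54202886291128 -0.5933790868551314
```

apply_moves --plan '[[[0,0,-1.2,0,5],[-2,0,0,0,5],[-3,0,0,0,5],[-3,0,0,0,5],[0,0,0,0,5]]]'

```text
time_s: 17.1
ee_pos: [0.4852, 0.0893, 0.1297]
ee_rot: [-180.0, 0.0, -5.1]
contact_force: [-0.4, 0.3, -2.3]
opening: 0.0113
finger_force: 50.0
```

```bash
python3 st.py
```

```text
17.1 [0.4852 0.0893 0.1297] [-1.80e+02  1.00e-02 -5.07e+00] F [-0.4  0.3 -2.3] M [0.03 0.19 0.  ]
fixture X,Y of tcp mm 59.064368004723 -0.5514720035828379
```

apply_moves --plan '[[[-2,0,0,0,5],[-2,0,0,0,5],[-2,0,0,0,5],[0,0,0,0,5],[0,0,0,0,5]]]'

```text
time_s: 17.6
ee_pos: [0.4793, 0.0897, 0.1297]
ee_rot: [180.0, 0.0, -5.1]
contact_force: [-0.6, 0.2, -1.7]
opening: 0.0115
finger_force: 50.0
```

```bash
python3 st.py
```

```text
17.6 [0.4793 0.0897 0.1297] [ 1.7999e+02  3.0000e-02 -5.0700e+00] F [-0.6  0.2 -1.7] M [ 0.13  0.41 -0.  ]
fixture X,Y of tcp mm 64.95539542060344 -0.4821313223558488
```

apply_moves --plan '[[[-3,0,0,0,5],[-3,0,0,0,5],[-3,0,0,0,5],[-2,0,0,0,5],[0,0,0,0,5]]]'

```text
time_s: 18.1
ee_pos: [0.4681, 0.0906, 0.1296]
ee_rot: [180.0, 0.0, -5.1]
contact_force: [0.3, -0.4, -4.7]
opening: 0.0114
finger_force: 50.0
```

```bash
python3 st.py
python3 - <<'E'
from h import *
a=save('side','q.png',(235,130,325,205),6)
E
```

```text
18.1 [0.4681 0.0906 0.1296] [ 1.7999e+02  3.0000e-02 -5.0700e+00] F [ 0.3 -0.4 -4.7] M [-0.    0.07  0.03]
fixture X,Y of tcp mm 76.18664369435487 -0.4024616071461378
```

View pics/q.png

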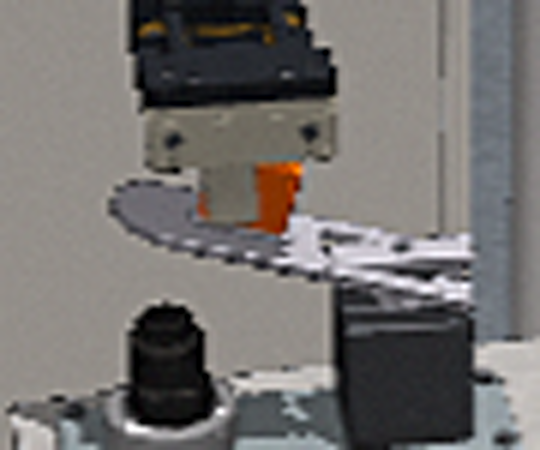

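apply_moves --plan '[[[0,0,2,0,5],[0,0,1.5,0,5],[0,0,1,0,5],[0,0,0,0,5],[0,0,0,0,5]]]'

```text
time_s: 18.65
ee_pos: [0.4688, 0.0907, 0.1254]
ee_rot: [180.0, -0.0, -5.1]
contact_force: [-0.5, 0.0, -1.4]
opening: 0.0115
finger_force: 50.0
```

```bash
python3 st.py
```

```text
18.65 [0.4688 0.0907 0.1254] [180.    -0.    -5.07] F [-0.5  0.  -1.4] M [-0.1   0.41 -0.02]
fixture X,Y of tcp mm 75.58497279562492 -0.5480261035884677
```

apply_moves --plan '[[[0,0,0,0,5],[0,0,0,0,5],[-2,0,3,0,5],[-2,0,3,0,5],[-1,0,2,0,5]]]' --force 6

```text
time_s: 19.15
ee_pos: [0.4636, 0.0912, 0.1169]
ee_rot: [180.0, 0.0, -5.1]
contact_force: [0.1, 0.7, -3.4]
opening: 0.0118
finger_force: 6.0
```

```bash
python3 st.py; python3 -c "
from h import *
tilt(.0345,.032)"
```

```text
19.15 [0.4636 0.0912 0.1169] [180.     0.    -5.07] F [ 0.1  0.7 -3.4] M [-0.   -0.15 -0.02]
fixture X,Y of tcp mm 80.80472026294944 -0.547418929534766
score 0.67 [254.8, 163.6, 312.2, 182.8] tilt [(np.float64(0.55), np.float64(17.0)), (np.float64(0.55), np.float64(16.0)), (np.float64(0.54), np.float64(15.0)), (np.float64(0.54), np.float64(19.0))]
```

apply_moves --plan '[[[-1.5,0,3,0,5],[-1.5,0,3,0,5],[-1,0,3,0,5],[-1,0,3,0,5],[-1,0,2,0,5]]]'

```text
time_s: 19.75
ee_pos: [0.4577, 0.0917, 0.1029]
ee_rot: [180.0, 0.0, -5.1]
contact_force: [-0.0, 0.0, -2.9]
opening: 0.0118
finger_force: 6.0
```

```bash
python3 st.py; python3 -c "
from h import *
tilt(.0345,.032)"
```

```text
19.75 [0.4577 0.0917 0.1029] [179.99   0.    -5.07] F [-0.   0.  -2.9] M [-0.1  -0.24 -0.04]
fixture X,Y of tcp mm 86.7266115944068 -0.5349173962651563
score 0.76 [253.5, 166.9, 309.8, 184.7] tilt [(np.float64(0.53), np.float64(9.0)), (np.float64(0.53), np.float64(14.0)), (np.float64(0.52), np.float64(11.0)), (np.float64(0.52), np.float64(10.0))]
```

Tilt is going down as planned; continue to the coupling.

apply_moves --plan '[[[-1,0,3,0,5],[-1,0,3,0,5],[-1,0,2,0,5],[-0.5,0,2,0,5],[0,0,1,0,5]]]'

```text
time_s: 20.35
ee_pos: [0.454, 0.092, 0.092]
ee_rot: [180.0, 0.0, -5.1]
contact_force: [-0.2, 0.0, -2.1]
opening: 0.0121
finger_force: 6.0
```

```bash
python3 st.py; python3 -c "
from h import *
tilt(.0345,.032)"
```

```text
20.35 [0.454 0.092 0.092] [ 1.7999e+02  3.0000e-02 -5.0700e+00] F [-0.2  0.  -2.1] M [ 0.04  0.3  -0.  ]
fixture X,Y of tcp mm 90.4022601016484 -0.4660516540960849
score 0.76 [255.4, 172.9, 313.7, 189.1] tilt [(np.float64(0.56), np.float64(5.0)), (np.float64(0.56), np.float64(8.0)), (np.float64(0.56), np.float64(6.0)), (np.float64(0.56), np.float64(7.0))]
```

apply_moves --plan '[[[0,0,1,0,5],[0,0,1,0,5],[0,0,1,0,5],[0,0,0,0,5],[0,0,0,0,5]]]'

```text
time_s: 20.95
ee_pos: [0.4549, 0.0921, 0.09]
ee_rot: [-180.0, -0.1, -5.1]
contact_force: [-1.7, -1.4, 5.6]
opening: 0.012
finger_force: 6.0
```

```bash
python3 st.py
```

```text
20.95 [0.4549 0.0921 0.09  ] [-1.7999e+02 -7.0000e-02 -5.0500e+00] F [-1.7 -1.4  5.6] M [-0.48  0.7  -0.04]
fixture X,Y of tcp mm 89.55598520069391 -0.6315746365993975
```

apply_moves --plan '[[[0,0,-1,0,40],[0,0,0,0,40],[0,0,0,0,40],[0,0,0,0,40],[0,0,-5,0,40]]]'

```text
time_s: 21.45
ee_pos: [0.4539, 0.0918, 0.0949]
ee_rot: [180.0, 0.1, -5.1]
contact_force: [-0.1, -0.4, -0.0]
opening: 0.0393
finger_force: 0.0
```

apply_moves --plan '[[[0,0,-20,0,40],[0,0,-30,0,40],[0,0,-40,0,40],[0,0,-40,0,40],[0,40,0,0,40]]]'

```text
time_s: 21.95
ee_pos: [0.4546, 0.055, 0.2312]
ee_rot: [-179.7, -0.5, -4.8]
contact_force: [0.3, -1.0, -0.2]
opening: 0.04
finger_force: 0.0
```

apply_moves --plan '[[[0,45,0,0,40],[0,45,0,0,40],[0,45,0,0,40],[0,45,0,0,40],[0,20,0,0,40]]]'

```text
time_s: 22.45
ee_pos: [0.4322, -0.1497, 0.2257]
ee_rot: [180.0, -0.0, -5.2]
contact_force: [0.6, 0.3, -1.0]
opening: 0.0401
finger_force: 0.0
```

Run:
```python
from h import *
print(sense()['ee_pos'],sense()['contact_force'])
yw=np.radians(174.92); ex=np.array([np.cos(yw),np.sin(yw),0]); ey=np.array([-np.sin(yw),np.cos(yw),0]); ped=np.array([.544,.0835,.076])
im=camera('top')
for n in('top','side'):
    if n=='side': camera('side')
    for q in('strap','coupling'):
        for d in regions_of(n,q)[:1]: print(n,q,round(d['score'],2),d['rect'])
    for X in(8,13,18): # outline expected for eye X
        P=np.array([ped+ex*(X/1e3+.042+a)+ey*b+[0,0,c] for a in(-.084,.05,.084) for b in(-.027,.027) for c in(0,.006) if not(a>.08 )]+[ped+ex*(X/1e3+.126)+[0,0,.006]])
        q=proj(n,P)+((.8,-2.2) if n=='side' else (0,0)); print(X,'pred rect',q.min(0).round(1),q.max(0).round(1))
# fin top-view location: orange
hsv=cv2.cvtColor(im[:,:,::-1],cv2.COLOR_BGR2HSV); m=cv2.inRange(hsv,(5,150,120),(20,255,255)); m[:200]=0;m[:,200:]=0
v,u=np.nonzero(m); print('fin px',len(u),u.min(),u.max(),v.min(),v.max()); c=atz('top',((u.min()+u.max())/2,(v.min()+v.max())/2),.117)
print('fin world',c,'fixture X',(c-ped)@ex*1e3,'Y',(c-ped)@ey*1e3,'eye X',(c-ped)@ex*1e3-67)
save('side','z.png',(225,130,335,212),7)
```

```text
[ 0.43221606 -0.14966709  0.22566076] [ 0.62276989  0.30011895 -1.0083508 ]
top strap 0.9 [123.1, 191.3, 160.4, 260.6]
top coupling 0.43 [131.9, 186.3, 175.7, 253.3]
8 pred rect [121.  190.6] [161. 285.]
13 pred rect [120.6 193.4] [160.7 287.8]
18 pred rect [120.3 196.1] [160.3 290.6]
side strap 0.59 [251.4, 174.2, 311.9, 189.3]
side coupling 0.75 [256.3, 192.4, 266.6, 199.7]
8 pred rect [253.2 170.3] [315.3 185.7]
13 pred rect [251.4 170.4] [313.5 185.8]
18 pred rect [249.6 170.6] [311.7 186. ]
fin px 78 127 134 245 256
fin world [0.47249568 0.09006864 0.117     ] fixture X 71.80507998661628 Y -0.21137536099005533 eye X 4.805079986616278
```

apply_moves --plan '[[[0,45,0,0,40],[0,45,0,0,40],[0,45,0,0,40],[0,45,0,0,40],[0,0,0,0,40]]]'

```text
time_s: 23.3
ee_pos: [0.4169, -0.3294, 0.2247]
ee_rot: [180.0, 0.1, -5.2]
contact_force: [0.2, 0.5, -0.4]
opening: 0.04
finger_force: 0.0
```

Run:
```python
from h import *
yw=np.radians(174.92); ex=np.array([np.cos(yw),np.sin(yw),0]); ey=np.array([-np.sin(yw),np.cos(yw),0]); ped=np.array([.544,.0835,.076])
im=camera('top'); camera('side')
for n in('top','side'):
    for q in('strap','coupling'):
        for d in regions_of(n,q)[:1]: print(n,q,round(d['score'],2),d['rect'],cv2.minAreaRect(np.argwhere(d['mask'])[:,::-1].astype(np.float32)))
for n in('top','side'):
  for X in (8,13):
    print(n,X,'fin',proj(n,[ped+ex*((X+42+a)/1e3)+[0,0,.041] for a in(5,45)]).round(1).tolist(),'corners',proj(n,[ped+ex*((X+42+a)/1e3)+ey*b+[0,0,.006] for a,b in((-84,-.027),(-84,.027),(84,0))]).round(1).tolist())
for n in('top','side'):
  im=camera(n); hsv=cv2.cvtColor(im,cv2.COLOR_RGB2HSV); m=cv2.inRange(hsv,(5,150,100),(20,255,255))
  k,l,st,c=cv2.connectedComponentsWithStats(m)
  for i in range(1,k):
    if st[i,4]>20 and 100<c[i][0]<330 and 130<c[i][1]<300: print(n,st[i],c[i].round(1))
```

```text
top coupling 0.23 [434.9, 244.3, 520.0, 274.1] ((476.7432861328125, 257.9595031738281), (87.23506927490234, 14.452531814575195), 8.972626686096191)
side strap 0.64 [250.9, 174.5, 309.6, 188.4] ((282.47894287109375, 181.01107788085938), (11.06132698059082, 61.071285247802734), 88.78113555908203)
top 8 fin [[131.8, 240.8], [129.0, 263.9]] corners [[130.1, 190.6], [159.9, 193.9], [133.7, 285.0]]
top 13 fin [[131.5, 243.7], [128.6, 266.8]] corners [[129.8, 193.4], [159.6, 196.6], [133.3, 287.8]]
side 8 fin [[280.7, 168.5], [266.0, 169.6]] corners [[311.4, 172.5], [314.5, 182.1], [252.4, 181.9]]
side 13 fin [[278.9, 168.6], [264.2, 169.7]] corners [[309.7, 172.6], [312.7, 182.3], [250.6, 182.1]]
top [273 163   6   9  21] [276.3 166.2]
top [260 175  18  21  76] [268.  190.3]
side [284 240  37  14  48] [305.2 249.8]
```

Run:
```python
from h import *
yw=np.radians(174.92); ex=np.array([np.cos(yw),np.sin(yw),0]); ey=np.array([-np.sin(yw),np.cos(yw),0]); ped=np.array([.544,.0835,.076])
im=camera('side'); m=regions_of('side','strap')[0]['mask']
lo=[(u,np.where(m[:,u])[0].max(),np.where(m[:,u])[0].min()) for u in range(250,316,4) if m[:,u].any()]; print(lo)
for th in(-4,0,4):
    R=lambda a,b,c:ped+ex*(-.016)+ex*((a+.070)*np.cos(np.radians(th))-c*np.sin(np.radians(th)))+ey*b+[0,0,(a+.070)*np.sin(np.radians(th))+c*np.cos(np.radians(th))]
    q=proj('side',[R(-.084,.027,0),R(.05,.027,0),R(.05,.027,.006),R(-.084,.027,.006)]); print(th,q.round(1).tolist(),'slope',((q[1]-q[0])[1]/(q[1]-q[0])[0]).round(3))
g=cv2.cvtColor(im,cv2.COLOR_RGB2GRAY)
print('cols',list(range(250,320,5)))
for v in range(164,196): print(v,g[v,250:320:5].tolist())
hsv=cv2.cvtColor(im,cv2.COLOR_RGB2HSV); w=np.argwhere((hsv[155:185,250:300,1]>150)&(hsv[155:185,250:300,2]>80))+[155,250]; print(len(w),w.min(0),w.max(0)) if len(w) else print('no fin')
```

```text
[(254, np.int64(184), np.int64(178)), (258, np.int64(185), np.int64(176)), (306, np.int64(182), np.int64(176)), (310, np.int64(182), np.int64(175))]
-4 [[313.1, 183.8], [264.6, 190.6], [264.4, 188.8], [312.9, 181.9]] slope -0.141
0 [[313.1, 184.1], [264.4, 188.0], [264.2, 186.1], [313.1, 182.2]] slope -0.079
4 [[313.1, 184.4], [264.3, 185.3], [264.3, 183.4], [313.2, 182.5]] slope -0.018
cols [250, 255, 260, 265, 270, 275, 280, 285, 290, 295, 300, 305, 310, 315]
164 [154, 150, 108, 123, 143, 25, 8, 12, 12, 115, 157, 153, 157, 122]
165 [153, 151, 106, 123, 112, 20, 10, 4, 9, 115, 155, 156, 157, 120]
166 [151, 151, 96, 109, 85, 24, 2, 14, 6, 116, 155, 154, 160, 123]
167 [153, 153, 95, 48, 49, 21, 11, 11, 5, 118, 159, 154, 155, 121]
168 [152, 151, 94, 57, 115, 43, 8, 6, 11, 111, 133, 152, 155, 123]
169 [151, 153, 104, 62, 168, 40, 12, 5, 3, 117, 0, 145, 139, 124]
170 [153, 150, 94, 37, 162, 39, 9, 6, 10, 119, 21, 219, 214, 120]
171 [151, 154, 63, 22, 152, 43, 9, 5, 11, 117, 28, 215, 215, 120]
172 [153, 153, 126, 28, 144, 41, 5, 11, 9, 115, 33, 231, 247, 117]
173 [152, 152, 123, 25, 95, 6
[... 786 characters left out ...]
, 8, 40, 56, 76, 47, 35, 44, 129]
186 [153, 90, 101, 13, 40, 49, 69, 54, 60, 62, 41, 45, 45, 124]
187 [152, 168, 49, 34, 31, 40, 128, 119, 62, 90, 46, 44, 42, 151]
188 [153, 168, 35, 27, 41, 38, 118, 121, 61, 58, 45, 41, 46, 215]
189 [153, 169, 19, 16, 51, 42, 125, 129, 107, 37, 46, 47, 44, 207]
190 [152, 166, 19, 19, 51, 42, 79, 31, 39, 29, 44, 46, 43, 216]
191 [154, 166, 18, 18, 27, 43, 39, 45, 42, 16, 45, 45, 42, 153]
192 [152, 168, 20, 46, 32, 48, 43, 41, 44, 34, 48, 47, 44, 83]
193 [153, 172, 20, 42, 30, 44, 42, 46, 44, 44, 47, 41, 47, 17]
194 [151, 95, 20, 36, 49, 46, 42, 44, 46, 48, 44, 49, 43, 157]
195 [149, 128, 42, 35, 50, 44, 48, 47, 45, 44, 43, 44, 45, 177]
16 [177 264] [184 299]
```

```bash
python3 -c "
from plant import job_done
print(job_done())"
```

```text
the job is handed in; nothing more can be done
None
```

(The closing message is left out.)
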